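# Seal the cut oranges in the vacuum tub

## Robot

A 7-joint arm with a two-finger parallel gripper is mounted at the origin on the work surface. World frame = base frame: x ahead of the robot, y to its left, z up, the work surface at z = 0. Lengths are in m, angles in rad, forces in N, time in s.
With the tool pointing down it reaches from about 0.4 to 0.875 m from the base axis. Payload 19.3 kg.
Tool frame: the origin (TCP) lies between the finger pads; the fingertips stand bot.tcp_to_tips ahead of it and the grasp point (between the pads) is the TCP (bot.tcp_to_tips is the distance from the TCP to the fingertips, in m); z points along the fingers, y is the line along which they close (so a half turn about z gives the same grasp; the last joint's range is limited). The gripper opens to 85 mm and grips with 20 to 120 N. Pads are 22 mm wide; open, the fingers measure 114 mm over their backs; the gripper's body (76 mm by 85 mm) begins 54 mm behind the grasp point. The pads swing forward as they close: fully open they stand 13 mm farther back than shut.
Start: joints at [1.146, 0.521, -0.036, 1.599, 0.021, 1.021, -0.113], TCP at [0.217, -0.586, 0.227] pointing down, gripper open.
Joint ranges: [-2.91, 2.91], [-0.3, 2.13], [-1.5, 1.42], [0.17, 2.43], [-1.26, 4.41], [0.16, 1.93], [-2.52, 2.52]. Speed limits (rad/s): [1.89, 1.89, 2.39, 2.39, 3.01, 3.01, 3.01].

## Interface

Orientations are given as [roll, pitch, yaw] about the fixed x, y, z axes, in that order (R = Rz(yaw) Ry(pitch) Rx(roll)).
In Python, from workcell import telemetry, grab_frame, bot gives the robot as it stands. The module is installed in compiled form; this text tells all that it offers.
- The arm moves only by the shell command python3 -m crank 'ROWS' [FORCE]. ROWS is text: rows parted by semicolons, each of 7 numbers parted by spaces: the finger opening in m, from 0 to 0.0854, then the shift along the tool's x, y, z in m, then the turn, a rotation vector about the tool's x, y, z in degrees. A call has exactly 8 rows; each row shifts and turns the commanded pose from where the row before left it, along the tool's axes as they then stand; what a row does not reach is not made up. A row lasts 1/12 s, in which the tool goes at most 41.7 mm and 7.16 degrees, less where a joint would pass 70% of its speed; a pose out of reach is approached as far as the arm can. A call with a gripper value outside its range is refused whole. The fingers move at their own pace and stop on an object; FORCE is the grip in N (left out, the last holds). Time passes only in rows, so rows that do not move let the fingers close, or fill a call up. It gives the time, the measured TCP pose, the force, the opening and the grip force at its end, in the units of the state.
- telemetry.observe(): the state, without advancing time (a new reading comes with each control period).
- grab_frame(name): name is "scene" or "side" or "wrist"; returns a dict with "pixels" (480x640x3 uint8, red, green, blue), "depth" (480x640 float32, m along the optical axis (not along the pixel's ray), 0 where there is no reading), "vertical_fov" (degrees; the focal length in pixels is half the picture's height over the tangent of half this angle, whatever the lens; pixels are square), "cx", "cy" (the principal point, pixels), "distortion" ([k1, k2, p1, p2, k3] as OpenCV has them; the pictures are not rectified), "R" (3x3) and "t" (3): a world point X has camera coordinates R X + t; the wrist camera has in their place "hand_eye" (4x4, takes a point from camera to tool coordinates, whose origin is the TCP and whose axes are the flange's). Camera axes: x right, y down, z forward; pixel columns grow to the right and rows downward; lengths in m; the calibration is good to about 2 mm. A picture is of the moment at which its call begins: read the wrist's pose just before it.
- bot.job_done(): hands the job in; it is judged then, once.
The state is a dict: "clock": time; "qpos": joint angles; "qd": joint speeds; "joint_efforts": joint torques, N m; "position": TCP position; "tool_rot": TCP orientation; "force": force on the tool from outside, world axes, zero at the start; "moment": the same for the moment, N m; "grip_width": finger opening in m; "finger_force": force on a finger pad.
Only numpy, scipy, OpenCV 4.12 (cv2) and the standard library are available. Lean on these libraries where they do the work, as an engineer would, in place of code of your own. Each camera call takes 0.05 s, during which the arm holds its last target. There are 200 camera calls.

## Task

Put every cut orange standing on the worktop into the white vacuum tub and set the tub's vent slide to the blue mark (lift its knob out of the notch, move it, let it drop fully into the notch there). Then swing the lid shut and, with the vent still at blue so the air can escape, press the four orange pads at the lid's corners fully home, flush with the lid's frame. Last, move the vent slide to the green mark, dropped fully into its notch, with the lid left shut and sealed; do not knock over the glass tumblers.

Things in the scene. Friction and masses are not known exactly. Their poses are not given: they have to be found in the camera images.
- tub: White vacuum food tub, fixed, 210 (x) x 160 (y) x 85 mm high; inside 200 x 150 mm, its floor 25 mm above the worktop, so a standing orange stays 10 mm below the rim. Origin: centre of its underside; x away from the robot (turned by its yaw), y left, z up. Grey console on its -y side: y -80 to -190, x -100 to 100, top 55 mm above the worktop; the vent slide runs on it along the tub's x.
- lid (a joint): Hinge angle of the tub's pale blue lid, rad: 0 = shut flat on the tub, about 1.6 to 2.0 = standing open past upright, leaning away from the tub. The lid swings about a line along the tub's x at its +y wall (point lid_hinge); plate 210 x 164 x 8 mm. It stays at whatever angle it is left (stiff hinge, 0.35 N m; lid 0.35 kg), so it has to be pushed over from its outer side and down until it lies flat. A low grey frame between the pads stands 4 mm above the plate.
- lid_hinge (a point): Point on the hinge line midway along the tub, level with the lid's underside: tub x 0, y 81, z 86 mm. Fixed.
- pad1 (a joint): How far the orange gasket pad at the lid's robot-side corner at the console side (tub x -79, y -61 mm), positions with the lid shut, has been pressed in: 0 = standing proud, 0.006 m = fully home, flush with the grey frame of the lid. Takes about 7 to 10 N at right angles to the lid and stays where it is pressed to.
- pad1_top (a point): Centre of the outer face of that pad 1, 48 x 36 mm; with the lid shut 104 mm above the worktop before pressing, 98 mm when home.
- pad2 (a joint): How far the orange gasket pad at the lid's far corner at the console side (tub x 79, y -61 mm), positions with the lid shut, has been pressed in: 0 = standing proud, 0.006 m = fully home, flush with the grey frame of the lid. Takes about 7 to 10 N at right angles to the lid and stays where it is pressed to.
- pad2_top (a point): Centre of the outer face of that pad 2, 48 x 36 mm; with the lid shut 104 mm above the worktop before pressing, 98 mm when home.
- pad3 (a joint): How far the orange gasket pad at the lid's robot-side corner at the hinge side (tub x -79, y 59 mm), positions with the lid shut, has been pressed in: 0 = standing proud, 0.006 m = fully home, flush with the grey frame of the lid. Takes about 7 to 10 N at right angles to the lid and stays where it is pressed to.
- pad3_top (a point): Centre of the outer face of that pad 3, 48 x 36 mm; with the lid shut 104 mm above the worktop before pressing, 98 mm when home.
- pad4 (a joint): How far the orange gasket pad at the lid's far corner at the hinge side (tub x 79, y 59 mm), positions with the lid shut, has been pressed in: 0 = standing proud, 0.006 m = fully home, flush with the grey frame of the lid. Takes about 7 to 10 N at right angles to the lid and stays where it is pressed to.
- pad4_top (a point): Centre of the outer face of that pad 4, 48 x 36 mm; with the lid shut 104 mm above the worktop before pressing, 98 mm when home.
- vent_slide (a joint): Position of the vent slide along the tub's x, m: 0 at the unmarked parking notch (where it starts; tub x -60 mm), about 0.032, 0.064 and 0.096 at the three marked notches (tub x -28, 4 and 36 mm). Moves freely (0.4 N) once lifted; in a notch it has 2.5 mm play either way.
- vent_lift (a joint): How far the slide knob is lifted, m: 0 = its cross pin lies down in a notch, about 0.012 = it rests on top of a tooth between two notches, at most 0.03. The teeth are 12 mm high and 15 mm wide, the notches 17 mm wide; the knob must be lifted by more than 12 mm to pass a tooth (15 to 20 mm is right). A light spring and its weight (2 to 3 N together) drop it.
- knob_grip (a point): Grip point on the black slide knob, 3 mm above the middle of its upright grip, 18 mm along the tub's x, 24 mm along its y and 44 mm tall (its top 19 mm above this point, its foot 25 mm below it). 100 mm above the worktop when the knob is down, at tub y -125 mm. Best pinched from above across its 18 mm, the fingers closing along the tub's x; the shut lid is 45 mm to its +y side.
- mark_blue: Blue disc, 22 mm across, 3 mm thick, on the console beside one of the three marked notches (40 mm from the knob's line, towards -y): same tub x as that notch. Vent open. Origin at its underside, axes parallel to the tub's.
- mark_green: Green disc, likewise beside another notch: vent sealed.
- mark_red: Red disc, likewise beside the remaining notch: pump connection, not wanted here.
- orange1: Orange with both ends sliced off flat, standing on the worktop, 60 mm diameter (upright sides from 10 to 40 mm height; 49 mm at the flat ends), 50 mm tall, 0.1 to 0.2 kg. Origin: centre of its underside. Two to four oranges are there; the others are absent.
- orange2: Orange with both ends sliced off flat, standing on the worktop, 60 mm diameter (upright sides from 10 to 40 mm height; 49 mm at the flat ends), 50 mm tall, 0.1 to 0.2 kg. Origin: centre of its underside. Two to four oranges are there; the others are absent.
- orange3: Orange with both ends sliced off flat, standing on the worktop, 60 mm diameter (upright sides from 10 to 40 mm height; 49 mm at the flat ends), 50 mm tall, 0.1 to 0.2 kg. Origin: centre of its underside. Two to four oranges are there; the others are absent.
- orange4: Orange with both ends sliced off flat, standing on the worktop, 60 mm diameter (upright sides from 10 to 40 mm height; 49 mm at the flat ends), 50 mm tall, 0.1 to 0.2 kg. Origin: centre of its underside. Two to four oranges are there; the others are absent.
- tumbler1: Clear glass tumbler, 64 mm across, 90 mm tall; a bystander, loose. Origin: centre of its underside.
- tumbler2: Green glass tumbler, 64 mm across, 90 mm tall; a bystander, loose. Origin: centre of its underside.
Mind the look-alikes: they are no part of the job. Leave any purple look-alike of the orange3 alone.

How it is judged:
On the way, in this order (a step that is already met when the one before it is completed fails the run):
1. all the oranges are in the tub and the vent slide lies in the notch at the blue mark (x of orange1 in the frame of tub between -0.1 and 0.1 m and y of orange1 in the frame of tub between -0.075 and 0.075 m and z of each of orange1, orange2, orange3, orange4 in the frame of tub below 0.07 m and x of orange2 in the frame of tub between -0.1 and 0.1 m and y of orange2 in the frame of tub between -0.075 and 0.075 m and x of orange3 in the frame of tub between -0.1 and 0.1 m and y of orange3 in the frame of tub between -0.075 and 0.075 m and x of orange4 in the frame of tub between -0.1 and 0.1 m and y of orange4 in the frame of tub between -0.075 and 0.075 m and x of knob_grip in the frame of mark_blue between -0.006 and 0.006 m and value of joint vent_lift below 0.003 m), for 0.2 s.
2. the lid is shut over the oranges, the vent slide still at blue (all of step 1 and value of joint lid below 0.03 rad), for 0.2 s.
3. all four pads are pressed home with the lid shut and the vent slide still at blue (all of step 2 and value of joint each of pad1, pad2, pad3, pad4 above 0.0045 m), for 0.2 s.
4. the vent slide lies in the notch at the green mark, the lid shut and all pads home (x of orange1 in the frame of tub between -0.1 and 0.1 m and y of orange1 in the frame of tub between -0.075 and 0.075 m and z of each of orange1, orange2, orange3, orange4 in the frame of tub below 0.07 m and x of orange2 in the frame of tub between -0.1 and 0.1 m and y of orange2 in the frame of tub between -0.075 and 0.075 m and x of orange3 in the frame of tub between -0.1 and 0.1 m and y of orange3 in the frame of tub between -0.075 and 0.075 m and x of orange4 in the frame of tub between -0.1 and 0.1 m and y of orange4 in the frame of tub between -0.075 and 0.075 m and x of knob_grip in the frame of mark_green between -0.006 and 0.006 m and value of joint vent_lift below 0.003 m and value of joint lid below 0.03 rad and value of joint each of pad1, pad2, pad3, pad4 above 0.0045 m), for 0.2 s.
At the end, for the whole second after the job is handed in: Every orange is at rest inside the tub; the lid is shut (under 0.03 rad); all four pads are pressed in by more than 4.5 mm; the vent knob is down (lifted less than 3 mm) within 6 mm of the green mark along the slide (all of step 4 and linear speed of each of orange1, orange2, orange3, orange4 below 0.02 m/s); the robot touches nothing.
It fails at once if the clear tumbler is knocked over (angle between tumbler1's own z axis and vertical above 0.6 rad).
It fails at once if the green tumbler is knocked over (angle between tumbler2's own z axis and vertical above 0.6 rad).
Of orange1, orange2, orange3, orange4 only 2 to 4 are there at a start; the rules pass over those that are not, and their reading is None.
At some moment in a run one of orange1, orange2, orange3, orange4 may be knocked a few centimetres aside while the robot is not near it.
Once in a run the grip may slacken for a moment while it holds something.
It also fails if it takes over 210 s, if anything falls off the work surface, if the arm or the gripper's body presses on something with over 40 N, if the wrist force passes 120 N, or if a joint passes its speed limit or range.

## Working session

There is one attempt and no reset: what is moved stays moved. The work goes in short steps, Python scripts to look and compute and a shell command to move; the robot and the scene stay as the last step left them, time stands still between calls to the robot, and variables do not carry over. Pictures are saved under pics/ and viewed, at most 14 in all, crops included, and the job is handed in when it is done.

```bash
mkdir -p pics; cat > h.py <<'E'
import numpy as np, cv2
from workcell import telemetry, grab_frame, bot
from scipy.spatial.transform import Rotation as Ro
def pose():
    s=telemetry.observe(); return s, np.array(s["position"]), s["tool_rot"]
def rot(r):
    r=np.array(r); return r if r.shape==(3,3) else Ro.from_euler('xyz',r).as_matrix()
def frame(name,save=None):
    s,p,r=pose(); f=grab_frame(name)
    if save: cv2.imwrite('pics/'+save,cv2.cvtColor(f["pixels"],cv2.COLOR_RGB2BGR))
    h,w=f["depth"].shape; fl=h/2/np.tan(np.radians(f["vertical_fov"])/2)
    K=np.array([[fl,0,f["cx"]],[0,fl,f["cy"]],[0,0,1]]); D=np.array(f["distortion"],float)
    uv=np.stack(np.meshgrid(np.arange(w),np.arange(h)),-1).reshape(-1,1,2).astype(np.float64)
    n=cv2.undistortPoints(uv,K,D).reshape(h,w,2); d=f["depth"].astype(float)
    c=np.dstack([n*d[...,None],d])
    if name=="wrist":
        H=np.array(f["hand_eye"]); R=rot(r); W=(c@H[:3,:3].T+H[:3,3])@R.T+p
    else: W=(c-np.array(f["t"]))@np.array(f["R"])
    W[d==0]=np.nan
    return f,W,K,D
E
python3 - <<'E'
from h import *
s,p,r=pose(); print({k:np.round(v,3) for k,v in s.items()}); print(bot.tcp_to_tips)
for n in("scene","side","wrist"):
    f,W,K,D=frame(n,n+"0.png"); np.save(n+"0.npy",W)
    if n!="wrist": print(n,np.round(-np.array(f["R"]).T@f["t"],2))
    else: print(np.round(f["hand_eye"],3))
E
```

```text
{'clock': np.float64(0.0), 'qpos': array([ 1.146,  0.522, -0.036,  1.6  ,  0.021,  1.021, -0.113]), 'qd': array([ 0.001,  0.002, -0.001, -0.001,  0.   ,  0.001,  0.001]), 'joint_efforts': array([-2.0000e-03, -9.2712e+01,  1.9790e+00, -3.6993e+01,  1.8000e-02,
        8.0000e-03,  0.0000e+00]), 'position': array([ 0.217, -0.586,  0.227]), 'tool_rot': array([-3.14 ,  0.   ,  0.355]), 'force': array([ 0.251, -0.073,  0.446]), 'moment': array([ 0.002, -0.002,  0.011]), 'finger_force': np.float64(0.0), 'grip_width': np.float64(0.085)}
0.019
scene [ 1.16 -0.23  0.63]
side [0.02 0.43 0.59]
[[ 0.001 -0.95  -0.312  0.08 ]
 [ 1.     0.001  0.001  0.001]
 [-0.    -0.312  0.95  -0.147]
 [ 0.     0.     0.     1.   ]]
```

View pics/scene0.png

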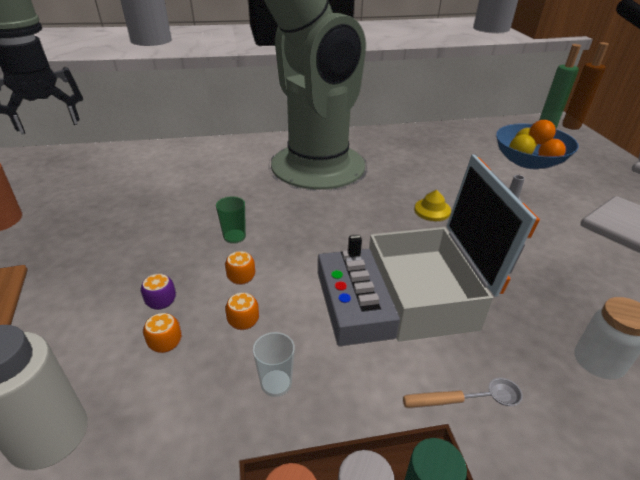

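View pics/side0.png

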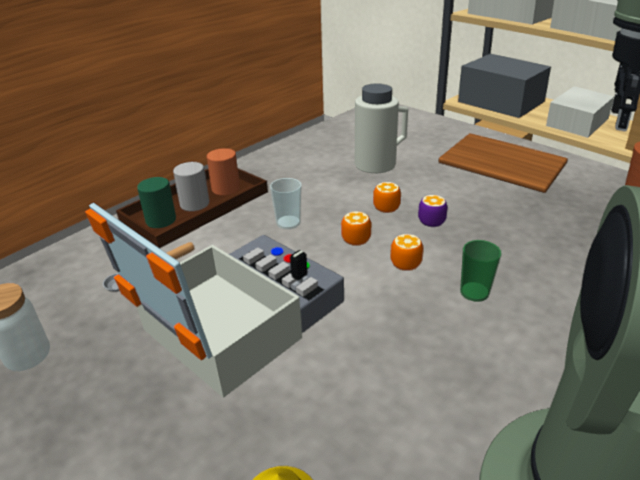

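The scene view shows three oranges at about (240,266), (242,310) and (163,332), and the purple look-alike at (158,291). The tumblers are at (232,220) and (274,362). The tub is at (430,280) with its lid open, and the marks run green, red, blue going away from the robot.

```bash
python3 - <<'E'
from h import *
for n in("scene","side"):
    W=np.load(n+"0.npy"); im=cv2.imread(f"pics/{n}0.png"); hsv=cv2.cvtColor(im,cv2.COLOR_BGR2HSV)
    H,S,V=[hsv[...,i].astype(int) for i in range(3)]
    z=W[...,2]; inb=(W[...,0]>.2)&(W[...,0]<1)&(abs(W[...,1])<.6)
    for nm,m in dict(orange=(H>4)&(H<22)&(S>170)&(z>.008)&(z<.3),purple=(H>125)&(H<160)&(S>100),blue=(H>110)&(H<125)&(S>180),green=(H>45)&(H<75)&(S>150),red=((H<4)|(H>176))&(S>180)&(z<.1),gtum=(H>60)&(H<85)&(S>60)&(S<150+100)&(z>.02)).items():
        k,l,st,c=cv2.connectedComponentsWithStats((m&inb).astype(np.uint8))
        for i in range(1,k):
            if st[i,4]<25: continue
            P=W[l==i]; print(n,nm,np.round(c[i]),st[i,4],'med',np.round(np.median(P,0),3),'min',np.round(np.percentile(P,3,0),3),'max',np.round(np.percentile(P,97,0),3))
            if nm=="orange" or nm=="purple":
                if np.median(P[:,2])<.06:
                    q=P[(P[:,2]>.012)&(P[:,2]<.038)]
                    A=np.c_[2*q[:,:2],np.ones(len(q))]
                    from scipy.optimize import least_squares
                    r=least_squares(lambda v:np.hypot(q[:,0]-v[0],q[:,1]-v[1])-.03,P.mean(0)[:2],loss='soft_l1',f_scale=.002); print('   circ',np.round(r.x,4),len(q))
    # rim
    m=(abs(z-.085)<.004)&(V>120)&(S<50)&inb&(W[...,1]>-.3)
    q=W[m][:,:2]; print(n,'rim',len(q)); 
    if len(q)>10:
        print(cv2.minAreaRect((q*1000).astype(np.float32)))
    m=(abs(z-.055)<.003)&(S<70)&(V<140)&inb
    q=W[m][:,:2]; print(n,'console',len(q),cv2.minAreaRect((q*1000).astype(np.float32)))
E
```

```text
scene orange [534. 227.] 55 med [0.669 0.207 0.228] min [0.667 0.203 0.212] max [0.671 0.211 0.243]
scene orange [239. 258.] 119 med [ 0.449 -0.247  0.049] min [ 0.433 -0.262  0.047] max [ 0.465 -0.231  0.051]
   circ [ 0.4488 -0.2468] 0
scene orange [241. 272.] 483 med [ 0.474 -0.246  0.034] min [ 0.456 -0.272  0.011] max [ 0.48  -0.22   0.048]
   circ [ 0.4493 -0.2469] 273
scene orange [155. 281.] 141 med [ 0.493 -0.404  0.05 ] min [ 0.477 -0.419  0.048] max [ 0.509 -0.388  0.052]
   circ [ 0.4925 -0.4036] 0
scene orange [505. 285.] 39 med [0.669 0.196 0.109] min [0.667 0.193 0.092] max [0.671 0.199 0.124]
scene orange [241. 301.] 175 med [ 0.572 -0.25   0.05 ] min [ 0.556 -0.265  0.048] max [ 0.588 -0.233  0.051]
   circ [ 0.5719 -0.2494] 0
scene orange [243. 316.] 580 med [ 0.596 -0.248  0.035] min [ 0.577 -0.275  0.012] max [ 0.602 -0.222  0.049]
   circ [ 0.5717 -0.2495] 315
scene orange [159. 323.] 211 med [ 0.6   -0.388  0.05 ] min [ 0.584 -0.404  0.048] max [ 0.615 -0.372  0.051]
   circ [ 0.5994 -0.3879] 0
scene orange [164. 338.] 669 med [ 0.623 -0.38   0.035] min [ 0.601 
[... 3986 characters left out ...]
59  -0.076  0.056] max [ 0.609 -0.056  0.059]
side green [478. 278.] 951 med [ 0.294 -0.23   0.051] min [ 0.278 -0.247  0.011] max [ 0.319 -0.224  0.088]
side red [287. 258.] 36 med [ 0.571 -0.062  0.057] min [ 0.561 -0.072  0.056] max [ 0.576 -0.056  0.059]
side gtum [156. 200.] 1315 med [ 0.906 -0.019  0.071] min [ 0.895 -0.052  0.023] max [0.946 0.002 0.097]
side gtum [479. 265.] 1683 med [ 0.303 -0.238  0.067] min [ 0.277 -0.283  0.024] max [ 0.333 -0.224  0.089]
side rim 1155
((698.3966674804688, 44.931793212890625), (423.62274169921875, 501.30072021484375), 33.84601974487305)
side console 2482 ((647.53515625, -54.81781005859375), (858.56396484375, 547.5518188476562), 63.02812576293945)
```

```bash
python3 -m crank '.085 0 0 0 0 0 6.8; .085 0 0 0 0 0 6.8; .085 0 0 0 0 0 6.7; .085 .03 -.0155 0 0 0 0; .085 .03 -.0155 0 0 0 0; .085 .03 -.0155 0 0 0 0; .085 .03 -.0155 0 0 0 0; .085 .03 -.0155 0 0 0 0' 40
python3 -m crank '.085 .03 -.0155 0 0 0 0; .085 .03 -.0155 0 0 0 0; .085 .03 -.0155 0 0 0 0; .085 .03 -.0155 0 0 0 0; .085 .03 -.0155 0 0 0 0; .085 .03 -.0155 0 0 0 0; .085 .0 -.0 0 0 0 0; .085 0 0 0 0 0 0' 40
python3 - <<'E'
from h import *
# clear tumbler: scan side depth around its pixels; and tub edges
W=np.load("side0.npy"); print(np.round(np.nanpercentile(W[185:222,276:298].reshape(-1,3),[5,50,95],axis=0),3))
W=np.load("scene0.npy"); print(np.round(np.nanpercentile(W[340:390,258:292].reshape(-1,3),[5,50,95],axis=0),3))
E
```

```text
clock: 0.82
position: [0.3683, -0.5074, 0.227]
tool_rot: [-3.141, 0.0, 0.0]
force: [0.3, 0.4, 0.5]
grip_width: 0.0851
finger_force: 0.0
clock: 1.48
position: [0.5487, -0.4135, 0.2263]
tool_rot: [-3.141, 0.0, 0.004]
force: [-1.3, -0.7, -0.2]
grip_width: 0.0853
finger_force: 0.0
[[ 0.687 -0.231  0.021]
 [ 0.7   -0.19   0.061]
 [ 0.742 -0.177  0.087]]
[[ 0.693 -0.229  0.018]
 [ 0.736 -0.205  0.056]
 [ 0.749 -0.181  0.087]]
```

```bash
python3 -m crank '.085 .025 -.0125 0 0 0 0; .085 .025 -.0125 0 0 0 0; .085 0 0 .03 0 0 0; .085 0 0 .03 0 0 0;.085 0 0 .03 0 0 0;.085 0 0 .02 0 0 0;.085 0 0 0 0 0 0;.085 0 0 0 0 0 0' 40
cat > o.py <<'E'
from h import *
from scipy.optimize import least_squares
import sys
# oranges seen by the wrist/scene/side camera: circle-fit tops, tool-axis offsets
def oranges(name,save=None):
    f,W,K,D=frame(name,save); hsv=cv2.cvtColor(f["pixels"],cv2.COLOR_RGB2HSV); H,S,V=[hsv[...,i].astype(int) for i in range(3)]
    z=W[...,2]; m=(H>4)&(H<22)&(S>140)&(z>.008)&(z<.1)&(W[...,0]>.3)&(W[...,0]<.8)&(W[...,1]<.18)
    k,l,st,c=cv2.connectedComponentsWithStats(cv2.dilate(m.astype(np.uint8),np.ones((5,5))))
    s,p,r=pose()
    for i in range(1,k):
        if st[i,4]<150: continue
        P=W[(l==i)&m]; top=np.percentile(P[:,2],97); q=P[P[:,2]<top-.008]
        t=P[P[:,2]>top-.006][:,:2]
        if len(q)<20: q=P
        v=least_squares(lambda v:np.hypot(q[:,0]-v[0],q[:,1]-v[1])-.03,P.mean(0)[:2],loss='soft_l1',f_scale=.002).x
        print(name,'fit',np.round(v,4),'topc',np.round(cv2.minEnclosingCircle((t*1000).astype(np.float32)),1)if 0 else np.round((t.max(0)+t.min(0))/2,4),'top z',round(top,4),'n',len(P),'d tool',np.round(rot(r).T@(np.r_[v,p[2]]-p),4))
    print('tcp',np.round(p,4))
if __name__=="__main__": 
    for n in sys.argv[1:]: oranges(n)
E
python3 o.py wrist scene
```

```text
clock: 2.15
position: [0.596, -0.391, 0.1168]
tool_rot: [-3.141, 0.002, -0.001]
force: [0.3, 0.2, 0.4]
grip_width: 0.085
finger_force: 0.0
wrist fit [ 0.5979 -0.3899] topc [ 0.5997 -0.3901] top z 0.0513 n 6567 d tool [ 0.001  -0.0014 -0.    ]
wrist fit [ 0.571  -0.2513] topc [ 0.5719 -0.253 ] top z 0.0512 n 7935 d tool [-2.6e-02 -1.4e-01 -1.0e-04]
wrist fit [ 0.4674 -0.4121] topc [ 0.4915 -0.4057] top z 0.0514 n 2066 d tool [-1.295e-01  2.090e-02 -1.000e-04]
tcp [ 0.5969 -0.3913  0.1183]
scene fit [ 0.4491 -0.2466] topc [ 0.4531 -0.2471] top z 0.0505 n 655 d tool [-0.1483 -0.1447 -0.0004]
scene fit [ 0.4634 -0.6843] topc [ 0.4387 -0.6867] top z 0.0191 n 1054 d tool [-1.338e-01  2.930e-01  1.000e-04]
scene fit [ 0.4712 -0.3887] topc [ 0.4936 -0.4028] top z 0.0514 n 175 d tool [-0.1261 -0.0026 -0.0002]
scene fit [ 0.5713 -0.2496] topc [ 0.5771 -0.2491] top z 0.0506 n 800 d tool [-0.026  -0.1417 -0.0002]
scene fit [ 0.5982 -0.3877] topc [ 0.6028 -0.3868] top z 0.0508 n 940 d tool [ 0.0009 -0.0036 -0.    ]
tcp [ 0.5973 -0.3913  0.1189]
```

```bash
python3 -m crank '.085 .002 -.002 .02 0 0 0; .085 0 0 .03 0 0 0; .085 0 0 .03 0 0 0; .085 0 0 .011 0 0 0;.085 0 0 0 0 0 0;.05 0 0 0 0 0 0;.05 0 0 0 0 0 0;.05 0 0 0 0 0 0' 40
python3 -m crank '.05 0 0 0 0 0 0; .05 0 0 0 0 0 0; .05 0 0 -.01 0 0 0; .05 0 0 -.02 0 0 0;.05 0 0 -.03 0 0 0;.05 0 0 -.03 0 0 0;.05 0 0 -.03 0 0 0;.05 0 0 -.03 0 0 0' 40
python3 -m crank '.05 0 0 -.03 0 0 0; .05 0 0 -.02 0 0 0; .05 .007 -.03 0 0 0 0; .05 .007 -.03 0 0 0 0; .05 .007 -.03 0 0 0 0; .05 .007 -.03 0 0 0 0; .05 0 0 0 0 0 0;.05 0 0 0 0 0 0' 40
```

```text
clock: 2.92
position: [0.6002, -0.3892, 0.029]
tool_rot: [3.14, -0.003, 0.0]
force: [-3.2, 2.1, 11.9]
grip_width: 0.0572
finger_force: 40.1
clock: 3.58
position: [0.5991, -0.3885, 0.1796]
tool_rot: [3.141, -0.002, 0.0]
force: [0.4, -0.0, -1.4]
grip_width: 0.0567
finger_force: 42.9
clock: 4.25
position: [0.6279, -0.2663, 0.228]
tool_rot: [-3.142, -0.002, 0.004]
force: [-0.4, -1.5, -1.4]
grip_width: 0.0567
finger_force: 43.0
```

```bash
python3 -m crank '.05 0 -.03 0 0 0 0; .05 0 -.03 0 0 0 0; .05 0 -.03 0 0 0 0; .05 0 -.03 0 0 0 0; .05 0 -.03 0 0 0 0; .05 0 -.03 0 0 0 0; .05 0 -.03 0 0 0 0; .05 0 -.03 0 0 0 0' 40
python3 -m crank '.05 0 -.03 0 0 0 0; .05 0 -.03 0 0 0 0; .05 0 -.03 0 0 0 0; .05 0 -.03 0 0 0 0; .05 0 0 0 0 0 0; .05 0 0 0 0 0 0; .05 0 0 0 0 0 0; .05 0 0 0 0 0 0' 40
python3 - <<'E'
from h import *
f,W,K,D=frame("wrist","w1.png"); z=W[...,2]
hsv=cv2.cvtColor(f["pixels"],cv2.COLOR_RGB2HSV)
for n in ("scene","wrist"):
    f,W,K,D=frame(n); z=W[...,2]; 
    m=(abs(z-.085)<.002)&(W[...,0]>.42)&(W[...,0]<.70)&(W[...,1]>0)&(W[...,1]<.2); q=W[m]
    print(n,len(q),cv2.minAreaRect((q[:,:2]*1000).astype(np.float32)), np.round(np.percentile(q,[2,98],axis=0),3))
    m=(z>.065)&(z<.1)&(W[...,0]>.46)&(W[...,0]<.68)&(abs(W[...,1]+.0255)<.03); q=W[m]; print('knob',len(q),np.round(np.median(q,0),3) if len(q) else '')
    m=(abs(z-.055)<.002)&(W[...,0]>.42)&(W[...,0]<.70)&(W[...,1]>-.15)&(W[...,1]<.02); q=W[m]
    print('console',len(q),cv2.minAreaRect((q[:,:2]*1000).astype(np.float32)))
E
```

```text
clock: 4.92
position: [0.6269, -0.0283, 0.2274]
tool_rot: [3.141, -0.001, -0.001]
force: [0.2, -1.0, -1.5]
grip_width: 0.0566
finger_force: 43.0
clock: 5.58
position: [0.6271, 0.0897, 0.2266]
tool_rot: [3.141, -0.001, -0.002]
force: [0.3, -0.5, -1.5]
grip_width: 0.0565
finger_force: 43.1
scene 607 ((567.3570556640625, 102.09423828125), (212.68438720703125, 167.704345703125), 0.03232378140091896) [[0.463 0.019 0.083]
 [0.672 0.179 0.086]]
knob 516 [ 0.548 -0.027  0.066]
console 2640 ((569.4754638671875, -34.918357849121094), (110.11526489257812, 202.87533569335938), 89.59504699707031)
wrist 4874 ((565.5900268554688, 98.49231719970703), (161.6763458251953, 211.456787109375), 89.67662048339844) [[0.461 0.018 0.083]
 [0.671 0.175 0.086]]
knob 3286 [ 0.579 -0.028  0.067]
console 17760 ((568.8040161132812, -36.31789779663086), (203.86903381347656, 110.97784423828125), 0.0743105337023735)
```

View pics/w1.png

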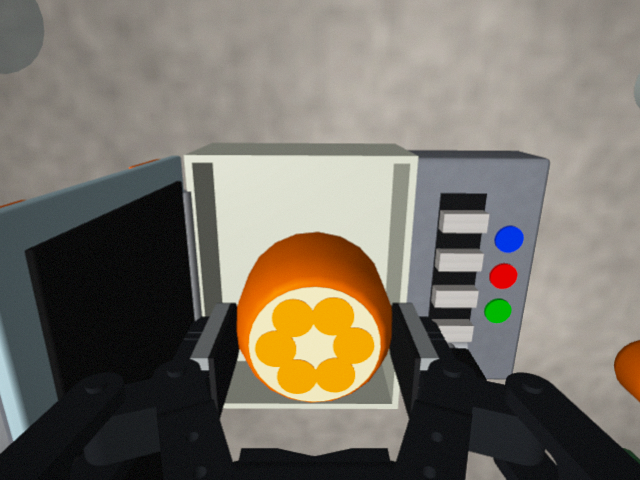

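The held orange at (315,340) sits level above the tub, whose rim spans columns 185–417 and rows 150–405. Blue is at (509,238) and green at (498,311). I'll lower it into the far third.

```bash
python3 -m crank '.05 .003 -.009 .01 0 0 0; .05 0 0 .03 0 0 0; .05 0 0 .03 0 0 0; .05 0 0 .03 0 0 0; .05 0 0 .03 0 0 0; .05 0 0 .02 0 0 0; .05 0 0 .01 0 0 0; .05 0 0 .01 0 0 0' 40
python3 -m crank '.05 0 0 0 0 0 0; .05 0 0 0 0 0 0; .055 0 0 0 0 0 0; .075 0 0 0 0 0 0; .075 0 0 0 0 0 0; .075 0 0 0 0 0 0; .075 0 0 0 0 0 0;.075 0 0 -.01 0 0 0' 40
python3 -m crank '.075 0 0 -.03 0 0 0; .075 0 0 -.03 0 0 0; .075 0 0 -.03 0 0 0; .075 0 0 -.03 0 0 0; .075 0 0 -.03 0 0 0; .075 -.006 .03 0 0 0 0; .075 -.006 .03 0 0 0 0;.075 -.006 .03 0 0 0 0' 40
```

```text
clock: 6.4
position: [0.6296, 0.1009, 0.0548]
tool_rot: [3.142, 0.001, 0.001]
force: [0.2, 0.2, -0.7]
grip_width: 0.0569
finger_force: 43.1
clock: 7.07
position: [0.6289, 0.1005, 0.0651]
tool_rot: [3.141, 0.002, 0.001]
force: [-0.6, 0.4, -0.5]
grip_width: 0.0747
finger_force: 0.0
clock: 7.73
position: [0.6116, 0.0099, 0.2175]
tool_rot: [-3.141, -0.002, 0.001]
force: [0.8, -0.2, -0.2]
grip_width: 0.0747
finger_force: 0.0
```

```bash
python3 -m crank '.085 -.005 .032 0 0 0 0; .085 -.005 .032 0 0 0 0; .085 -.005 .032 0 0 0 0; .085 -.005 .032 0 0 0 0; .085 -.005 .032 0 0 0 0; .085 -.005 .032 0 0 0 0; .085 -.005 .032 0 0 0 0; .085 -.005 .03 0 0 0 0' 40
python3 -m crank '.085 0 0 .03 0 0 0; .085 0 0 .03 0 0 0; .085 0 0 .03 0 0 0; .085 0 0 .01 0 0 0; .085 0 0 0 0 0 0; .085 0 0 0 0 0 0; .085 0 0 0 0 0 0; .085 0 0 0 0 0 0' 40
python3 o.py wrist scene side
```

```text
clock: 8.4
position: [0.5714, -0.2453, 0.2171]
tool_rot: [3.141, -0.001, 0.0]
force: [1.2, -0.9, 0.5]
grip_width: 0.0849
finger_force: 0.0
clock: 9.07
position: [0.5729, -0.2437, 0.118]
tool_rot: [3.141, -0.002, 0.0]
force: [-1.1, 0.7, 0.4]
grip_width: 0.0848
finger_force: 0.0
wrist fit [ 0.5706 -0.2515] topc [ 0.5723 -0.2517] top z 0.0513 n 6461 d tool [-0.0021  0.0078  0.    ]
wrist fit [ 0.4691 -0.415 ] topc [ 0.4926 -0.4055] top z 0.0516 n 2141 d tool [-1.037e-01  1.713e-01 -1.000e-04]
wrist fit [ 0.4483 -0.2486] topc [ 0.4549 -0.2486] top z 0.0512 n 5928 d tool [-0.1244  0.0049 -0.0003]
tcp [ 0.5728 -0.2436  0.1178]
scene fit [ 0.4491 -0.2468] topc [ 0.4533 -0.2464] top z 0.0505 n 649 d tool [-0.1235  0.0032 -0.0002]
scene fit [ 0.4487 -0.6832] topc [ 0.4392 -0.6873] top z 0.0192 n 1057 d tool [-0.124   0.4395  0.    ]
scene fit [ 0.4674 -0.4078] topc [ 0.4928 -0.4025] top z 0.0514 n 176 d tool [-1.052e-01  1.642e-01 -1.000e-04]
scene fit [0.624  0.1013] topc [0.6309 0.0988] top z 0.0762 n 408 d tool [ 5.160e-02 -3.448e-01 -1.000e-04]
scene fit [ 0.5714 -0.2495] topc [ 0.5747 -0.2492] top z 0.0508 n 799 d tool [-0.0012  0.0059  0.    ]
tcp [ 0.5725 -0.2436  0.1174]
side fit [ 0.4812 -0.6713] topc [ 0.4956 -0.7561] top z 0.0196 n 3819 d tool [-9.140e-02  4.277e-01  1.000e-04]
side fit [ 0.4661 -0.4137] topc [ 0.4901 -0.404 ] top z 0.0522 n 101 d tool [-1.064e-01  1.701e-01 -1.000e-04]
side fit [ 0.5708 -0.2507] topc [ 0.5672 -0.2447] top z 0.0509 n 689 d tool [-0.0016  0.0072  0.    ]
side fit [ 0.4476 -0.2482] topc [ 0.4443 -0.2435] top z 0.0511 n 799 d tool [-0.1247  0.0046 -0.0002]
side fit [0.6269 0.1016] topc [0.6205 0.0949] top z 0.0771 n 529 d tool [ 5.470e-02 -3.451e-01 -1.000e-04]
tcp [ 0.5724 -0.2435  0.1171]
```

```bash
python3 -m crank '.085 -.001 .007 .02 0 0 0; .085 0 0 .03 0 0 0; .085 0 0 .03 0 0 0; .085 0 0 .009 0 0 0;.085 0 0 0 0 0 0;.05 0 0 0 0 0 0;.05 0 0 0 0 0 0;.05 0 0 0 0 0 0' 40
python3 -m crank '.05 0 0 0 0 0 0; .05 0 0 0 0 0 0; .05 0 0 -.01 0 0 0; .05 0 0 -.02 0 0 0;.05 0 0 -.03 0 0 0;.05 0 0 -.03 0 0 0;.05 0 0 -.03 0 0 0;.05 0 0 -.03 0 0 0' 40
python3 -m crank '.05 0 0 -.03 0 0 0; .05 0 0 -.02 0 0 0; .05 0 -.03 0 0 0 0; .05 0 -.03 0 0 0 0; .05 0 -.03 0 0 0 0; .05 0 -.03 0 0 0 0; .05 0 -.03 0 0 0 0;.05 0 -.03 0 0 0 0' 40
python3 -m crank '.05 0 -.03 0 0 0 0; .05 0 -.03 0 0 0 0; .05 0 -.03 0 0 0 0; .05 0 -.03 0 0 0 0; .05 0 -.03 0 0 0 0; .05 0 -.015 0 0 0 0; .05 0 0 0 0 0 0;.05 0 0 0 0 0 0' 40
python3 o.py scene
```

```text
clock: 9.88
position: [0.572, -0.2509, 0.0294]
tool_rot: [3.141, -0.003, 0.0]
force: [-3.5, 1.2, 13.5]
grip_width: 0.0569
finger_force: 39.7
clock: 10.55
position: [0.5709, -0.2505, 0.1804]
tool_rot: [3.141, -0.002, 0.0]
force: [-0.2, -0.0, -0.3]
grip_width: 0.0561
finger_force: 42.8
clock: 11.22
position: [0.5707, -0.0691, 0.2289]
tool_rot: [3.141, -0.002, 0.0]
force: [0.2, 0.5, -1.4]
grip_width: 0.0566
finger_force: 42.6
clock: 11.88
position: [0.5708, 0.0953, 0.2284]
tool_rot: [-3.141, -0.001, 0.002]
force: [0.5, -1.0, -1.2]
grip_width: 0.0565
finger_force: 42.7
scene fit [ 0.449  -0.2471] topc [ 0.4543 -0.2471] top z 0.0508 n 655 d tool [-1.220e-01  3.411e-01 -1.000e-04]
scene fit [ 0.4512 -0.6837] topc [ 0.4403 -0.6863] top z 0.0192 n 1062 d tool [-0.12    0.7778 -0.    ]
scene fit [ 0.4709 -0.3893] topc [ 0.493  -0.4026] top z 0.0517 n 176 d tool [-0.1002  0.4834 -0.    ]
scene fit [0.6249 0.1013] topc [0.6309 0.0984] top z 0.076 n 409 d tool [ 0.054  -0.0071  0.0001]
tcp [0.5709 0.0941 0.2282]
```

```bash
python3 -m crank '.05 -.007 -.005 .01 0 0 0; .05 0 0 .03 0 0 0; .05 0 0 .03 0 0 0; .05 0 0 .03 0 0 0; .05 0 0 .03 0 0 0; .05 0 0 .02 0 0 0; .05 0 0 .012 0 0 0; .05 0 0 .01 0 0 0' 40
python3 -m crank '.05 0 0 0 0 0 0; .05 0 0 0 0 0 0; .055 0 0 0 0 0 0; .075 0 0 0 0 0 0; .075 0 0 0 0 0 0; .075 0 0 0 0 0 0; .075 0 0 0 0 0 0;.075 0 0 -.01 0 0 0' 40
python3 -m crank '.075 0 0 -.03 0 0 0; .075 0 0 -.03 0 0 0; .075 0 0 -.03 0 0 0; .075 0 0 -.03 0 0 0; .075 0 0 -.03 0 0 0; .075 -.009 .03 0 0 0 0; .075 -.01 .03 0 0 0 0;.075 -.01 .03 0 0 0 0' 40
python3 -m crank '.085 -.01 .032 0 0 0 0; .085 -.01 .032 0 0 0 0; .085 -.01 .032 0 0 0 0; .085 -.01 .032 0 0 0 0; .085 -.01 .032 0 0 0 0; .085 -.01 .032 0 0 0 0; .085 -.01 .032 0 0 0 0; .085 -.01 .03 0 0 0 0' 40
python3 o.py wrist scene
```

```text
clock: 12.6
position: [0.5639, 0.0985, 0.0546]
tool_rot: [3.141, 0.0, -0.001]
force: [-2.8, 0.4, 26.4]
grip_width: 0.0567
finger_force: 46.1
clock: 13.27
position: [0.563, 0.0994, 0.0642]
tool_rot: [3.141, 0.002, 0.001]
force: [-0.5, 0.6, -0.3]
grip_width: 0.0751
finger_force: 0.0
clock: 13.93
position: [0.5344, 0.0088, 0.2164]
tool_rot: [-3.141, -0.001, 0.001]
force: [0.6, -1.3, -0.4]
grip_width: 0.0752
finger_force: 0.0
clock: 14.6
position: [0.4541, -0.2462, 0.216]
tool_rot: [3.141, -0.001, 0.0]
force: [0.9, 0.2, 0.3]
grip_width: 0.0848
finger_force: 0.0
wrist fit [ 0.4673 -0.4119] topc [ 0.4917 -0.4053] top z 0.0518 n 1757 d tool [0.0166 0.1599 0.0004]
wrist fit [ 0.4483 -0.2484] topc [ 0.4492 -0.2484] top z 0.0514 n 3316 d tool [-0.0033 -0.0035 -0.    ]
tcp [ 0.4516 -0.252   0.216 ]
scene fit [ 0.449  -0.2469] topc [ 0.4524 -0.2464] top z 0.0504 n 658 d tool [-0.0038 -0.0023 -0.    ]
scene fit [0.611 0.089] topc [0.5989 0.0988] top z 0.0759 n 1038 d tool [ 0.1563 -0.3391 -0.0006]
scene fit [ 0.4522 -0.6861] topc [ 0.439  -0.6863] top z 0.0191 n 1055 d tool [0.0019 0.4369 0.0008]
scene fit [ 0.4676 -0.4097] topc [ 0.4926 -0.4027] top z 0.0516 n 174 d tool [0.0158 0.1605 0.0003]
tcp [ 0.4528 -0.2492  0.2159]
```

```bash
python3 -m crank '.085 -.004 -.002 .02 0 0 0; .085 0 0 .03 0 0 0; .085 0 0 .03 0 0 0; .085 0 0 .03 0 0 0;.085 0 0 .03 0 0 0;.085 0 0 .03 0 0 0;.085 0 0 .018 0 0 0;.085 0 0 0 0 0 0' 40
python3 -m crank '.05 0 0 0 0 0 0; .05 0 0 0 0 0 0; .05 0 0 0 0 0 0; .05 0 0 0 0 0 0;.05 0 0 0 0 0 0;.05 0 0 -.01 0 0 0;.05 0 0 -.02 0 0 0;.05 0 0 -.03 0 0 0' 40
python3 -m crank '.05 0 0 -.03 0 0 0; .05 0 0 -.03 0 0 0; .05 0 0 -.03 0 0 0; .05 0 0 -.03 0 0 0; .05 0 0 -.02 0 0 0; .05 .004 -.03 0 0 0 0; .05 .005 -.03 0 0 0 0;.05 .005 -.03 0 0 0 0' 40
python3 -m crank '.05 .005 -.032 0 0 0 0; .05 .005 -.032 0 0 0 0; .05 .005 -.032 0 0 0 0; .05 .005 -.032 0 0 0 0; .05 .005 -.032 0 0 0 0; .05 .005 -.032 0 0 0 0; .05 .005 -.032 0 0 0 0; .05 .004 -.025 0 0 0 0' 40
python3 -m crank '.05 0 0 0 0 0 0; .05 0 0 0 0 0 0; .05 0 0 0 0 0 0; .05 0 0 0 0 0 0;.05 0 0 0 0 0 0;.05 0 0 0 0 0 0;.05 0 0 0 0 0 0;.05 0 0 0 0 0 0' 40
python3 o.py wrist scene
```

```text
clock: 15.37
position: [0.4495, -0.2414, 0.0246]
tool_rot: [-3.14, 0.004, 0.001]
force: [-0.9, 0.7, -0.8]
grip_width: 0.0852
finger_force: 0.0
clock: 16.03
position: [0.4503, -0.242, 0.088]
tool_rot: [-3.141, 0.001, 0.001]
force: [0.2, -0.8, -1.2]
grip_width: 0.0562
finger_force: 42.8
clock: 16.7
position: [0.4649, -0.1516, 0.2293]
tool_rot: [3.141, -0.003, -0.001]
force: [0.5, 0.1, -1.4]
grip_width: 0.0565
finger_force: 42.9
clock: 17.37
position: [0.5037, 0.0991, 0.229]
tool_rot: [-3.141, -0.002, 0.002]
force: [0.2, 0.6, -0.7]
grip_width: 0.0564
finger_force: 42.9
clock: 18.03
position: [0.5038, 0.0963, 0.2272]
tool_rot: [3.142, 0.0, -0.0]
force: [0.3, -0.3, -1.4]
grip_width: 0.0561
finger_force: 42.9
wrist fit [0.6284 0.0994] topc [0.6223 0.099 ] top z 0.075 n 1817 d tool [ 0.1247 -0.003  -0.    ]
wrist fit [0.5616 0.0986] topc [0.5621 0.0982] top z 0.0749 n 1829 d tool [ 0.0578 -0.0023 -0.    ]
tcp [0.5038 0.0963 0.2271]
scene fit [0.6109 0.089 ] topc [0.5984 0.0988] top z 0.076 n 1036 d tool [ 0.1071  0.0074 -0.    ]
scene fit [ 0.4552 -0.6855] topc [ 0.4407 -0.6865] top z 0.0191 n 1061 d tool [-0.0487  0.7819 -0.    ]
scene fit [ 0.467 -0.407] topc [ 0.4927 -0.403 ] top z 0.0514 n 175 d tool [-0.0369  0.5033 -0.    ]
tcp [0.5038 0.0964 0.2271]
```

```bash
python3 -m crank '.05 -.0045 -.002 .01 0 0 0; .05 0 0 .03 0 0 0; .05 0 0 .03 0 0 0; .05 0 0 .03 0 0 0; .05 0 0 .03 0 0 0; .05 0 0 .02 0 0 0; .05 0 0 .012 0 0 0; .05 0 0 .0 0 0 0' 40
python3 -m crank '.05 0 0 .005 0 0 0; .05 0 0 .005 0 0 0; .05 0 0 0.002 0 0 0; .055 0 0 0 0 0 0; .075 0 0 0 0 0 0; .075 0 0 0 0 0 0; .075 0 0 0 0 0 0;.075 0 0 -.01 0 0 0' 40
python3 -m crank '.075 0 0 -.03 0 0 0; .075 0 0 -.03 0 0 0; .075 0 0 -.03 0 0 0; .075 0 0 -.03 0 0 0; .075 0 0 -.03 0 0 0; .075 0 0 0 0 0 0; .075 0 0 0 0 0 0;.075 0 0 0 0 0 0' 40
python3 o.py wrist; python3 -c "
from h import *
frame('scene','s1.png')"
```

```text
clock: 18.8
position: [0.4985, 0.0984, 0.0629]
tool_rot: [3.141, 0.003, 0.001]
force: [-0.5, -0.5, -2.0]
grip_width: 0.0562
finger_force: 42.7
clock: 19.47
position: [0.4986, 0.0984, 0.0624]
tool_rot: [3.141, 0.002, 0.001]
force: [-0.6, 1.0, -0.6]
grip_width: 0.0751
finger_force: 0.0
clock: 20.13
position: [0.499, 0.0985, 0.2133]
tool_rot: [-3.142, -0.0, 0.001]
force: [0.5, -0.2, 0.3]
grip_width: 0.0753
finger_force: 0.0
wrist fit [0.6284 0.0994] topc [0.6186 0.0994] top z 0.0751 n 1871 d tool [ 1.296e-01 -9.000e-04 -1.000e-04]
wrist fit [0.5528 0.0977] topc [0.5297 0.0979] top z 0.076 n 4684 d tool [ 0.0539  0.0007 -0.    ]
tcp [0.4988 0.0984 0.2128]
```

View pics/s1.png

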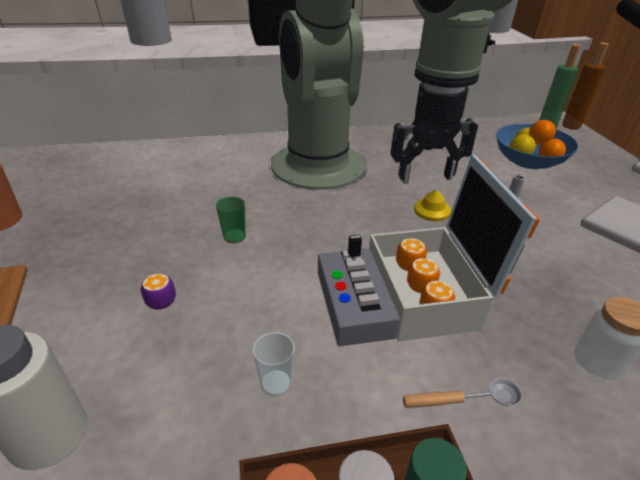

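All three oranges stand in the tub at (411,250), (424,270) and (438,293). The knob is at (354,243) in its parking notch. The tumblers and the purple one are untouched. Next is the knob.

```bash
python3 -m crank '.06 .001 .031 0 0 0 0; .06 .002 .031 0 0 0 0; .06 .002 .031 0 0 0 0; .06 .002 .031 0 0 0 0; .06 0 0 0 0 0 -7; .06 0 0 0 0 0 -7; .06 0 0 0 0 0 -7; .06 0 0 0 0 0 -7' 40
python3 -m crank '.06 0 0 0 0 0 -7; .06 0 0 0 0 0 -7;.06 0 0 0 0 0 -7; .06 0 0 0 0 0 -7;.06 0 0 0 0 0 -7; .06 0 0 0 0 0 -7;.06 0 0 0 0 0 -7; .06 0 0 0 0 0 -7' 40
python3 -m crank '.06 0 0 0 0 0 -6; .06 0 0 0 0 0 0;.06 0 0 0 0 0 0; .06 0 0 0 0 0 0;.06 0 0 0 0 0 0; .06 0 0 0 0 0 0;.06 0 0 0 0 0 0; .06 0 0 0 0 0 0' 40
python3 - <<'E'
from h import *
print(np.round(telemetry.observe()['qpos'],2))
for n in("wrist","scene","side"):
    f,W,K,D=frame(n,"w2.png" if n=="wrist" else None); z=W[...,2]; V=f["pixels"].max(-1); x,y=W[...,0],W[...,1]
    m=(z>.085)&(z<.122)&(x>.47)&(x<.56)&(abs(y+.026)<.035)&(V<70); q=W[m]
    if len(q): print(n,len(q),np.round(np.percentile(q,[3,50,97],axis=0),4)); t=q[q[:,2]>.115]; print('top',np.round((t.max(0)+t.min(0))/2,4) if len(t) else '')
    hsv=cv2.cvtColor(f["pixels"],cv2.COLOR_RGB2HSV); H,S=hsv[...,0].astype(int),hsv[...,1]
    for nm,mm in dict(blue=(H>110)&(H<125),green=(H>50)&(H<70),red=(H<4)|(H>176)).items():
        mm=mm&(S>180)&(abs(z-.057)<.006)&(y>-.1)&(y<-.03)&(x>.5)&(x<.63)
        if mm.sum()>20: q=W[mm]; print(n,nm,mm.sum(),np.round((np.percentile(q,2,0)+np.percentile(q,98,0))/2,4))
print(np.round(pose()[1],4))
E
```

```text
clock: 20.9
position: [0.5059, -0.0256, 0.2122]
tool_rot: [-3.141, 0.002, 0.495]
force: [-0.5, -0.7, 0.6]
grip_width: 0.0602
finger_force: 0.0
clock: 21.57
position: [0.5059, -0.0254, 0.2122]
tool_rot: [-3.14, -0.0, 1.473]
force: [-0.6, -0.4, -0.5]
grip_width: 0.0597
finger_force: 0.0
clock: 22.23
position: [0.5063, -0.0254, 0.2131]
tool_rot: [3.142, 0.0, 1.571]
force: [-0.3, 1.3, 0.1]
grip_width: 0.0602
finger_force: 0.0
[ 0.26  0.38 -0.43  1.91  0.2   0.9  -0.26]
wrist 1079 [[ 0.497  -0.0364  0.0892]
 [ 0.505  -0.0204  0.1165]
 [ 0.5134 -0.0146  0.1185]]
top [ 0.5049 -0.0261  0.1173]
wrist blue 602 [ 0.6007 -0.0672  0.0577]
wrist green 597 [ 0.5367 -0.0668  0.0575]
wrist red 593 [ 0.5686 -0.0668  0.0576]
scene 196 [[ 0.5063 -0.0373  0.0859]
 [ 0.5138 -0.0274  0.1043]
 [ 0.5168 -0.0149  0.1169]]
top [ 0.5095 -0.0256  0.1164]
scene blue 75 [ 0.6025 -0.0657  0.0573]
scene green 60 [ 0.5375 -0.0654  0.0568]
scene red 72 [ 0.5697 -0.0656  0.0568]
side 301 [[ 0.4938 -0.0345  0.086 ]
 [ 0.4963 -0.0185  0.1028]
 [ 0.5083 -0.0127  0.1175]]
top [ 0.5028 -0.024   0.1171]
side blue 70 [ 0.5992 -0.0657  0.057 ]
side red 36 [ 0.5694 -0.0639  0.0578]
[ 0.5064 -0.0254  0.2131]
```

View pics/w2.png

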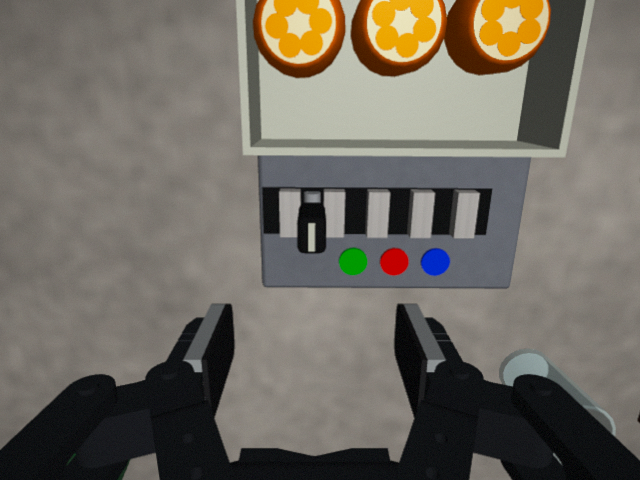

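The knob is at (312,222) between the first two teeth. Green is at (353,261), red at (394,261) and blue at (435,262). I'll go down and pinch it.

```bash
python3 -m crank '.05 -.0005 -.0014 .02 0 0 0; .05 0 0 .03 0 0 0; .05 0 0 .03 0 0 0; .05 0 0 .02 0 0 0; .05 0 0 .012 0 0 0; .05 0 0 0 0 0 0; .05 0 0 0 0 0 0; .05 0 0 0 0 0 0' 60
python3 -m crank '.03 0 0 0 0 0 0; .01 0 0 0 0 0 0; .01 0 0 0 0 0 0; .01 0 0 0 0 0 0; .01 0 0 0 0 0 0; .01 0 0 0 0 0 0; .01 0 0 0 0 0 0; .01 0 0 0 0 0 0' 60
```

```text
clock: 23.05
position: [0.5054, -0.0259, 0.102]
tool_rot: [3.141, -0.0, 1.571]
force: [0.6, -0.6, -0.1]
grip_width: 0.0503
finger_force: 0.0
clock: 23.72
position: [0.5056, -0.026, 0.1019]
tool_rot: [3.14, 0.0, 1.571]
force: [-0.5, -0.9, 8.7]
grip_width: 0.0161
finger_force: 61.1
```

```bash
python3 -m crank '.01 0 0 -.006 0 0 0; .01 0 0 -.006 0 0 0; .01 0 0 -.006 0 0 0; .01 0 0 0 0 0 0; .01 0 .016 0 0 0 0; .01 0 .016 0 0 0 0; .01 0 .016 0 0 0 0; .01 0 .016 0 0 0 0' 60
python3 -m crank '.01 0 .016 0 0 0 0; .01 0 .0155 0 0 0 0; .01 0 0 0 0 0 0; .01 0 0 0 0 0 0; .01 0 0 0 0 0 0; .01 0 0 0 0 0 0; .01 0 0 0 0 0 0; .01 0 0 0 0 0 0' 60
python3 - <<'E'
from h import *
for n in("scene","side"):
    f,W,K,D=frame(n); z=W[...,2]; V=f["pixels"].max(-1); x,y=W[...,0],W[...,1]
    m=(z>.06)&(z<.11)&(x>.47)&(x<.64)&(abs(y+.026)<.02)&(V<60); q=W[m]
    if len(q): print(n,len(q),np.round(np.percentile(q,[3,50,97],axis=0),4))
E
```

```text
clock: 24.38
position: [0.5694, -0.0263, 0.1191]
tool_rot: [-3.141, 0.0, 1.571]
force: [-1.4, -1.2, -2.3]
grip_width: 0.0162
finger_force: 59.8
clock: 25.05
position: [0.6001, -0.0262, 0.1192]
tool_rot: [-3.141, 0.0, 1.571]
force: [0.6, -4.4, -2.3]
grip_width: 0.016
finger_force: 59.8
scene 92 [[ 0.6027 -0.0378  0.0939]
 [ 0.6095 -0.0289  0.1022]
 [ 0.6115 -0.0169  0.1096]]
side 115 [[ 0.5888 -0.035   0.094 ]
 [ 0.591  -0.0218  0.1018]
 [ 0.6008 -0.0132  0.1095]]
```

```bash
python3 -m crank '.01 0 .0005 .005 0 0 0; .01 0 0 .005 0 0 0; .01 0 0 .005 0 0 0; .01 0 0 .002 0 0 0; .01 0 0 0 0 0 0; .025 0 0 0 0 0 0; .03 0 0 0 0 0 0; .04 0 0 0 0 0 0' 60
python3 -m crank '.05 0 0 0 0 0 0; .05 0 0 0 0 0 0; .05 0 0 -.02 0 0 0; .05 0 0 -.03 0 0 0; .05 0 0 -.03 0 0 0; .05 0 0 -.03 0 0 0; .05 0 0 -.01 0 0 0; .05 0 0 0 0 0 0' 60
cat > k.py <<'E'
from h import *
for n in("wrist","scene","side"):
    f,W,K,D=frame(n); z=W[...,2]; V=f["pixels"].max(-1); x,y=W[...,0],W[...,1]
    m=(z>.07)&(z<.145)&(x>.47)&(x<.64)&(abs(y+.026)<.02)&(V<60); q=W[m]
    if len(q): 
        zt=np.percentile(q[:,2],98); t=q[q[:,2]>zt-.004]
        print(n,len(q),np.round(np.percentile(q,[3,50,97],axis=0),4).tolist(),'top',np.round((t.max(0)+t.min(0))/2,4),round(zt,4))
print(np.round(pose()[1],4))
E
python3 k.py
```

```text
clock: 25.82
position: [0.6009, -0.0252, 0.1018]
tool_rot: [-3.141, -0.001, 1.572]
force: [-0.2, -0.2, 0.2]
grip_width: 0.0393
finger_force: 0.0
clock: 26.48
position: [0.6022, -0.0257, 0.225]
tool_rot: [3.137, 0.0, 1.571]
force: [0.8, -0.0, -0.0]
grip_width: 0.05
finger_force: 0.0
wrist 1023 [[0.5938, -0.0369, 0.0836], [0.6018, -0.0204, 0.1165], [0.6101, -0.0152, 0.1186]] top [ 0.6018 -0.0267  0.117 ] 0.1187
scene 269 [[0.6016, -0.0378, 0.0789], [0.6107, -0.0282, 0.1001], [0.6127, -0.0157, 0.117]] top [ 0.6046 -0.0262  0.1155] 0.1171
side 319 [[0.5906, -0.0354, 0.0786], [0.593, -0.0205, 0.1], [0.6032, -0.0133, 0.1172]] top [ 0.5976 -0.0236  0.1158] 0.1174
[ 0.6005 -0.0259  0.2211]
```

The knob sits down at blue (x 0.602 against 0.601). Next is the lid: I'll check the space behind it and go over its top with closed fingers.

```bash
python3 -m crank '.0 0 0 -.025 0 0 0; .0 0 0 -.025 0 0 0; .0 0 0 -.025 0 0 0; .0 0 0 -.025 0 0 0; .0 0 -.009 0 0 0 0; .0 0 -.009 0 0 0 0; .0 0 -.009 0 0 0 0; .0 0 -.0085 0 0 0 0' 60
python3 - <<'E'
from h import *
W=np.load("scene0.npy"); print('grey thing',np.round(W[178:200:5,510:524:4].reshape(-1,3),3).tolist())
f,W,K,D=frame("wrist"); z=W[...,2]; x,y=W[...,0],W[...,1]
f,W2,K,D=frame("side")
m=(z>.13)&(z<.3)&(x>.45)&(x<.68)&(y>.15)&(y<.26); print('lid wrist',m.sum(), np.round(np.percentile(W[m],[1,50,99],axis=0),3).tolist() if m.sum() else '')
x,y,z=W2[...,0],W2[...,1],W2[...,2]
m=(z>.10)&(z<.3)&(abs(x-.565)<.04)&(y>.15)&(y<.26); q=W2[m]; print('outer face',m.sum(),np.round(np.percentile(q,[1,50,99],axis=0),3).tolist(), np.polyfit(q[:,2],q[:,1],1))
m=(z>.01)&(z<.4)&(x>.4)&(x<.75)&(y>.22)&(y<.36); print('obst',m.sum(),np.round(np.percentile(W2[m],[1,50,99],axis=0),3).tolist() if m.sum() else '')
E
```

```text
clock: 27.3
position: [0.564, -0.026, 0.3207]
tool_rot: [-3.139, 0.0, 1.571]
force: [-0.3, 0.4, -0.5]
grip_width: 0.0001
finger_force: 0.0
grey thing [[0.162, 0.518, -0.002], [0.335, 0.4, 0.107], [0.326, 0.417, 0.1], [0.337, 0.419, 0.106], [nan, nan, nan], [0.341, 0.399, 0.097], [0.346, 0.406, 0.099], [0.347, 0.416, 0.099], [0.333, 0.399, 0.079], [0.344, 0.401, 0.085], [0.349, 0.408, 0.088], [0.22, 0.52, 0.0], [0.601, 0.199, 0.248], [0.349, 0.402, 0.075], [0.348, 0.413, 0.073], [0.244, 0.507, 0.0], [0.609, 0.197, 0.244], [0.616, 0.198, 0.248], [0.348, 0.417, 0.059], [0.266, 0.494, -0.0]]
lid wrist 0 
outer face 2078 [[0.526, 0.189, 0.101], [0.564, 0.197, 0.183], [0.604, 0.207, 0.25]] [0.09578456 0.17990047]
obst 2047 [[0.725, 0.31, 0.011], [0.731, 0.337, 0.073], [0.749, 0.359, 0.121]]
```

```bash
python3 -m crank '.0 .035 0 0 0 0 0; .0 .035 0 0 0 0 0; .0 .035 0 0 0 0 0; .0 .035 0 0 0 0 0; .0 .035 0 0 0 0 0; .0 .035 0 0 0 0 0; .0 .035 0 0 0 0 0; .0 .035 0 0 0 0 0' 60
python3 -m crank '.0 0 0 .02 0 0 0; .0 0 0 .03 0 0 0; .0 0 0 .03 0 0 0; .0 0 0 .006 0 0 0; .0 0 0 0 0 0 0; .0 -.012 0 0 0 0 0; .0 -.012 0 0 0 0 0; .0 -.005 0 0 0 0 0' 60
python3 - <<'E'
import numpy as np
h=np.array([.180,.086]); s,n=.135,.010
prev=None
for t in np.radians([95,85,75,65,55,45,35,25,15,8,3,0,-1]):
    c=h+[-s*np.cos(t)+n*np.sin(t), s*np.sin(t)+n*np.cos(t)]; p=c+[.011,.019]
    print(round(np.degrees(t)),np.round(p,4),'' if prev is None else np.round([p[0]-prev[0],prev[1]-p[1]],4)); prev=p
E
```

```text
clock: 28.07
position: [0.5651, 0.2557, 0.3215]
tool_rot: [-3.141, 0.0, 1.571]
force: [0.8, -0.3, 0.9]
grip_width: -0.0001
finger_force: 0.0
clock: 28.73
position: [0.5663, 0.2226, 0.2376]
tool_rot: [3.14, 0.0, 1.569]
force: [-0.3, 0.3, 0.1]
grip_width: 0.0004
finger_force: 0.0
95 [0.2127 0.2386] 
85 [0.1892 0.2404] [-0.0235 -0.0017]
75 [0.1657 0.238 ] [-0.0235  0.0024]
65 [0.143  0.2316] [-0.0227  0.0064]
55 [0.1218 0.2213] [-0.0213  0.0103]
45 [0.1026 0.2075] [-0.0191  0.0138]
35 [0.0862 0.1906] [-0.0165  0.0169]
25 [0.0729 0.1711] [-0.0133  0.0195]
15 [0.0632 0.1496] [-0.0097  0.0215]
8 [0.0587 0.1337] [-0.0045  0.0159]
3 [0.0567 0.1221] [-0.002   0.0116]
0 [0.056 0.115] [-0.0007  0.0071]
-1 [0.0558 0.1126] [-0.0002  0.0024]
```

```bash
python3 -m crank '.0 -.007 0 0 0 0 0; .0 -.006 0 0 0 0 0; .0 -.012 0 -.001 0 0 0; .0 -.012 0 0 0 0 0; .0 -.012 0 .001 0 0 0; .0 -.0115 0 .001 0 0 0; .0 -.0115 0 .003 0 0 0; .0 -.0112 0 .0034 0 0 0' 60
python3 -m crank '.0 -.0108 0 .005 0 0 0; .0 -.0105 0 .0053 0 0 0; .0 -.0098 0 .0066 0 0 0; .0 -.0093 0 .0072 0 0 0; .0 0 0 0 0 0 0; .0 0 0 0 0 0 0; .0 0 0 0 0 0 0; .0 0 0 0 0 0 0' 60
python3 -c "
from h import *
frame('scene','s2.png')"
```

```text
clock: 29.4
position: [0.5654, 0.1404, 0.2285]
tool_rot: [3.141, 0.0, 1.571]
force: [0.5, 0.6, 2.6]
grip_width: -0.0002
finger_force: 1.1
clock: 30.07
position: [0.5654, 0.1022, 0.2048]
tool_rot: [3.141, -0.0, 1.572]
force: [0.2, -0.5, 0.5]
grip_width: 0.0001
finger_force: 0.0
```

View pics/s2.png

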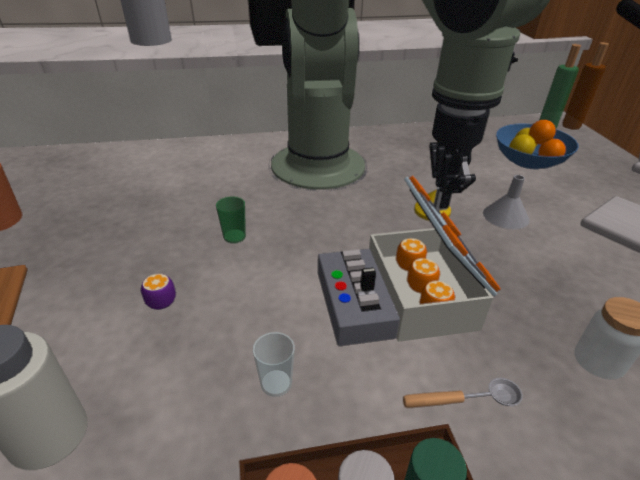

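The lid is about half closed at (450,230), with the fingertips on its outer face. The knob is at blue. I'll continue along the arc.

```bash
python3 -m crank '.0 -.0085 0 .0075 0 0 0; .0 -.008 0 .008 0 0 0; .0 -.007 0 .009 0 0 0; .0 -.006 0 .010 0 0 0; .0 -.005 0 .0105 0 0 0; .0 -.0045 0 .011 0 0 0; .0 -.003 0 .01 0 0 0; .0 -.002 0 .008 0 0 0' 60
python3 -m crank '.0 -.001 0 .007 0 0 0; .0 0 0 .004 0 0 0; .0 0 0 .004 0 0 0; .0 0 0 .001 0 0 0; .0 0 0 0 0 0 0; .0 0 0 0 0 0 0; .0 0 0 0 0 0 0; .0 0 0 0 0 0 0' 60
cat > lid.py <<'E'
from h import *
f,W,K,D=frame("scene"); x,y,z=W[...,0],W[...,1],W[...,2]
m=(z>.08)&(z<.2)&(x>.47)&(x<.66)&(y>.03)&(y<.18); q=W[m]
print('lid plane z(y), n',len(q),np.polyfit(q[:,1],q[:,2],1),np.round(np.percentile(q[:,2],[5,50,95]),4))
hsv=cv2.cvtColor(f["pixels"],cv2.COLOR_RGB2HSV); o=(hsv[...,0]<20)&(hsv[...,1]>170)
for i,(a,b) in enumerate([(-79,-61),(79,-61),(-79,59),(79,59)],1):
    mm=o&(abs(x-.5655-a/1e3)<.024)&(abs(y-.099-b/1e3)<.018)&(z>.08); 
    if mm.sum()>5: print('pad',i,mm.sum(),np.round(np.percentile(W[mm],[10,50,90],axis=0)[:,2],4),np.round(W[mm].mean(0),3))
E
python3 lid.py
```

```text
clock: 30.78
position: [0.565, 0.0569, 0.1291]
tool_rot: [-3.14, 0.0, 1.571]
force: [-0.1, -0.2, 1.2]
grip_width: -0.0002
finger_force: 0.3
clock: 31.45
position: [0.5656, 0.0566, 0.1149]
tool_rot: [3.141, -0.0, 1.571]
force: [-0.3, -0.2, 0.4]
grip_width: -0.0004
finger_force: 0.0
lid plane z(y), n 4613 [-0.3435914  0.151694 ] [0.0975 0.1087 0.1845]
pad 1 214 [0.1256 0.1277 0.1296] [0.489 0.04  0.128]
pad 2 339 [0.1252 0.1275 0.1297] [0.648 0.04  0.127]
pad 3 201 [0.104  0.1065 0.1086] [0.489 0.159 0.106]
pad 4 336 [0.1044 0.1067 0.1091] [0.647 0.158 0.107]
```

```bash
python3 -m crank '.0 0 0 .003 0 0 0; .0 0 0 .003 0 0 0; .0 0 0 .002 0 0 0; .0 0 0 0 0 0 0; .0 0 0 0 0 0 0; .0 0 0 0 0 0 0; .0 0 0 0 0 0 0; .0 0 0 0 0 0 0' 60
python3 lid.py;  python3 -c "
from h import *
frame('side','d1.png')"
```

```text
clock: 32.17
position: [0.5655, 0.0565, 0.1067]
tool_rot: [3.141, -0.0, 1.571]
force: [-0.5, 0.0, -0.0]
grip_width: 0.0
finger_force: 0.0
lid plane z(y), n 4940 [-0.32873768  0.14704192] [0.0962 0.1047 0.1867]
pad 1 239 [0.1167 0.1186 0.1206] [0.49  0.039 0.118]
pad 2 370 [0.1168 0.1188 0.1204] [0.647 0.039 0.119]
pad 3 221 [0.103  0.105  0.1068] [0.489 0.158 0.105]
pad 4 364 [0.1033 0.1052 0.1072] [0.647 0.158 0.105]
```

View pics/d1.png

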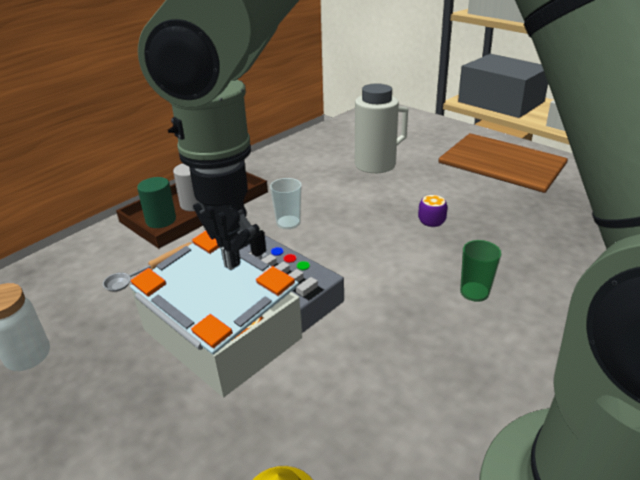

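The lid is nearly flat. The tool rests on the console-side frame strip at (235,255), and the lid edge still gapes slightly at (270,310). I'll push further down.

```bash
python3 -m crank '.0 0 0 .003 0 0 0; .0 0 0 .003 0 0 0; .0 0 0 .002 0 0 0; .0 0 0 0.002 0 0 0; .0 0 0 0 0 0 0; .0 0 0 0 0 0 0; .0 0 0 0 0 0 0; .0 0 0 0 0 0 0' 60
python3 lid.py
```

```text
clock: 32.93
position: [0.5655, 0.0565, 0.0967]
tool_rot: [3.141, -0.0, 1.571]
force: [-0.1, -0.6, -0.1]
grip_width: 0.0001
finger_force: 0.0
lid plane z(y), n 5283 [-0.31076324  0.14136912] [0.0938 0.0981 0.1878]
pad 1 250 [0.1062 0.1078 0.1091] [0.489 0.039 0.108]
pad 2 395 [0.1064 0.108  0.1092] [0.648 0.038 0.108]
pad 3 237 [0.1013 0.1031 0.1043] [0.489 0.157 0.103]
pad 4 380 [0.1021 0.1037 0.105 ] [0.647 0.157 0.104]
```

```bash
python3 -m crank '.0 0 0 .002 0 0 0; .0 0 0 .002 0 0 0; .0 0 0 .001 0 0 0; .0 0 0 0.001 0 0 0; .0 0 0 0 0 0 0; .0 0 0 0 0 0 0; .0 0 0 0 0 0 0; .0 0 0 0 0 0 0' 60
python3 lid.py; python3 k.py; python3 -c "
from h import *
print(bot.tcp_to_tips); frame('wrist','w3.png')"
```

```text
clock: 33.65
position: [0.5654, 0.0565, 0.0906]
tool_rot: [3.142, 0.0, 1.571]
force: [-0.6, 0.3, -0.8]
grip_width: 0.0003
finger_force: 0.0
lid plane z(y), n 5450 [-0.298456    0.13789257] [0.0918 0.0944 0.1865]
pad 1 258 [0.1005 0.102  0.1032] [0.489 0.038 0.102]
pad 2 394 [0.1007 0.102  0.1032] [0.647 0.037 0.102]
pad 3 242 [0.1005 0.1021 0.1034] [0.489 0.157 0.102]
pad 4 378 [0.1012 0.1027 0.1042] [0.647 0.157 0.103]
scene 276 [[0.6009, -0.0378, 0.0781], [0.6107, -0.0282, 0.1002], [0.6129, -0.016, 0.117]] top [ 0.6046 -0.0264  0.1158] 0.1173
side 197 [[0.5902, -0.0354, 0.0778], [0.5925, -0.0259, 0.0919], [0.5985, -0.0134, 0.117]] top [ 0.5935 -0.03    0.1168] 0.1172
[0.5654 0.0565 0.0906]
0.019
```

View pics/w3.png

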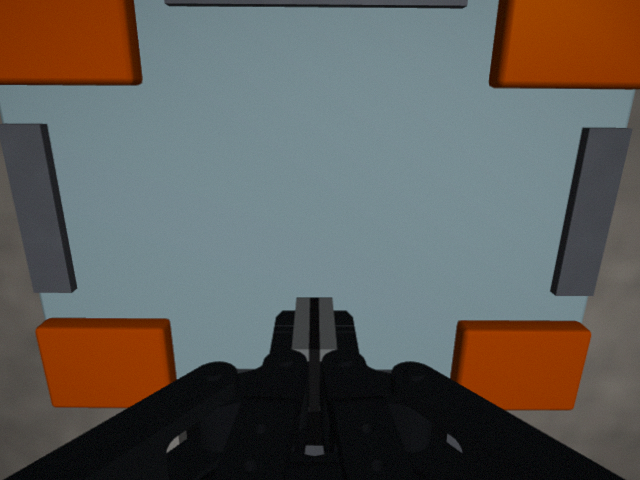

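The lid is flat: all four pads read the same height, about 0.102. The fingertips are at (315,300). I'll check where the tips really are relative to the TCP before pressing the pads.

```bash
python3 - <<'E'
from h import *
s,p,r=pose()
f,W,K,D=frame("wrist"); 
for v in (285,292,296,300,305,315,330,345): print(v,[np.round(W[v,u]-p*0,4).tolist() for u in (303,326)], np.round(rot(r).T@(W[v,303]-p),4))
print(p)
E
```

```text
285 [[0.5617, 0.0685, 0.0938], [0.5704, 0.0685, 0.0936]] [ 0.0121 -0.0037 -0.0032]
292 [[0.5617, 0.0657, 0.0939], [0.5704, 0.0654, 0.0933]] [ 0.0092 -0.0037 -0.0033]
296 [[0.5617, 0.0645, 0.0948], [0.5704, 0.0641, 0.094]] [ 0.008  -0.0037 -0.0041]
300 [[0.5619, 0.0661, 0.1012], [0.5701, 0.0665, 0.102]] [ 0.0096 -0.0035 -0.0106]
305 [[0.562, 0.0661, 0.1052], [0.5701, 0.0662, 0.1053]] [ 0.0097 -0.0034 -0.0145]
315 [[0.5622, 0.066, 0.1122], [0.5699, 0.0661, 0.1122]] [ 0.0096 -0.0033 -0.0215]
330 [[0.5624, 0.0661, 0.1218], [0.5696, 0.0666, 0.1226]] [ 0.0096 -0.003  -0.0311]
345 [[0.5626, 0.066, 0.1301], [0.5694, 0.0658, 0.1298]] [ 0.0096 -0.0028 -0.0395]
[0.5654436  0.05645684 0.09063787]
```

```bash
python3 -m crank '.0 0 0 -.005 0 0 0; .0 0 0 -.01 0 0 0; .0 0 0 -.015 0 0 0; .0 0 0 -.01 0 0 0; .0 0 0 0 0 0 0; .0 0 0 0 0 0 0; .0 0 0 0 0 0 0; .0 0 0 0 0 0 0' 60
python3 - <<'E'
from h import *
s,p,r=pose()
f,W,K,D=frame("wrist")
for v in (270,280,285,290,295,300,310,345): print(v,np.round(rot(r).T@(W[v,303]-p),4))
print(p)
E
python3 lid.py
```

```text
clock: 34.62
position: [0.5651, 0.0564, 0.1301]
tool_rot: [-3.141, 0.0, 1.571]
force: [0.6, -0.2, 0.3]
grip_width: -0.0001
finger_force: 0.0
270 [ 0.0016 -0.0048  0.0361]
280 [-0.003  -0.0048  0.0349]
285 [-0.0063 -0.0048  0.0364]
290 [-0.0089 -0.0048  0.0364]
295 [-0.0113 -0.0048  0.0359]
300 [ 0.0098 -0.0035 -0.011 ]
310 [ 0.0096 -0.0034 -0.018 ]
345 [ 0.0094 -0.0028 -0.0391]
[0.56508524 0.05638872 0.13008063]
lid plane z(y), n 5289 [-0.16430013  0.11834449] [0.0917 0.0937 0.1663]
pad 1 257 [0.1006 0.1018 0.1032] [0.489 0.038 0.102]
pad 2 390 [0.1008 0.1021 0.1033] [0.647 0.037 0.102]
pad 3 201 [0.1006 0.1021 0.1032] [0.492 0.159 0.102]
pad 4 375 [0.1014 0.1028 0.1039] [0.646 0.156 0.103]
```

The shut fingertips end about 5 mm behind the TCP and the lid stays flat. Now the pads, starting with pad 4.

```bash
python3 -m crank '.0 .0255 .02 0 0 0 0; .0 .0255 .02 0 0 0 0; .0 .0255 .02 0 0 0 0; .0 .0255 .0195 0 0 0 0; .0 0 0 .015 0 0 0; .0 0 0 .012 0 0 0; .0 0 0 0 0 0 0; .0 0 0 0 0 0 0' 60
python3 -m crank '.0 0 0 .002 0 0 0; .0 0 0 .002 0 0 0; .0 0 0 .002 0 0 0; .0 0 0 .002 0 0 0; .0 0 0 .001 0 0 0; .0 0 0 0 0 0 0; .0 0 0 0 0 0 0; .0 0 0 0 0 0 0' 60
```

```text
clock: 35.38
position: [0.6441, 0.1574, 0.1028]
tool_rot: [-3.14, 0.001, 1.571]
force: [1.3, -0.7, 0.4]
grip_width: 0.0001
finger_force: 0.0
clock: 36.05
position: [0.6451, 0.1579, 0.095]
tool_rot: [3.141, 0.0, 1.571]
force: [-0.8, -4.0, 6.6]
grip_width: -0.0001
finger_force: 3.1
```

```bash
python3 -m crank '.0 0 0 .001 0 0 0; .0 0 0 .001 0 0 0; .0 0 0 .001 0 0 0; .0 0 0 .001 0 0 0; .0 0 0 0 0 0 0; .0 0 0 0 0 0 0; .0 0 0 0 0 0 0; .0 0 0 0 0 0 0' 60
python3 -m crank '.0 0 0 .001 0 0 0; .0 0 0 .001 0 0 0; .0 0 0 0 0 0 0; .0 0 0 0 0 0 0; .0 0 0 0 0 0 0; .0 0 0 0 0 0 0; .0 0 0 0 0 0 0; .0 0 0 0 0 0 0' 60
```

```text
clock: 36.72
position: [0.6454, 0.158, 0.0934]
tool_rot: [3.14, 0.001, 1.57]
force: [-12.7, -8.4, 40.2]
grip_width: -0.0001
finger_force: 20.1
clock: 37.38
position: [0.6456, 0.158, 0.0931]
tool_rot: [3.139, 0.001, 1.57]
force: [-22.9, -11.0, 64.5]
grip_width: 0.0002
finger_force: 32.2
```

```bash
python3 -m crank '.0 0 0 -.007 0 0 0; .0 0 0 -.02 0 0 0; .0 0 -.03 0 0 0 0; .0 0 -.03 0 0 0 0; .0 0 -.03 0 0 0 0; .0 0 -.03 0 0 0 0; .0 0 -.03 0 0 0 0; .0 0 -.008 0 0 0 0' 60
python3 -m crank '.0 0 0 .008 0 0 0; .0 0 0 .006 0 0 0; .0 0 0 .002 0 0 0; .0 0 0 .002 0 0 0; .0 0 0 .002 0 0 0; .0 0 0 .002 0 0 0; .0 0 0 .002 0 0 0; .0 0 0 0 0 0 0' 60
python3 lid.py
```

```text
clock: 38.05
position: [0.483, 0.1583, 0.1157]
tool_rot: [-3.14, 0.001, 1.573]
force: [1.5, 0.6, 0.4]
grip_width: 0.0002
finger_force: 0.0
clock: 38.72
position: [0.4877, 0.1585, 0.0932]
tool_rot: [3.141, 0.001, 1.57]
force: [-15.8, -6.6, 54.1]
grip_width: -0.0001
finger_force: 27.0
lid plane z(y), n 6031 [0.23184823 0.0793778 ] [0.0916 0.0937 0.184 ]
pad 1 253 [0.1006 0.1018 0.103 ] [0.489 0.038 0.102]
pad 2 388 [0.1007 0.102  0.1031] [0.647 0.037 0.102]
pad 3 129 [0.0951 0.0965 0.0976] [0.495 0.155 0.097]
pad 4 342 [0.0959 0.097  0.0982] [0.647 0.158 0.097]
```

```bash
python3 -m crank '.0 0 0 -.006 0 0 0; .0 0 0 -.018 0 0 0; .0 -.03 0 0 0 0 0; .0 -.03 0 0 0 0 0; .0 -.03 0 0 0 0 0; .0 -.03 0 0 0 0 0; .0 0 0 0 0 0 0; .0 0 0 0 0 0 0' 60
python3 -m crank '.0 0 0 .008 0 0 0; .0 0 0 .006 0 0 0; .0 0 0 .002 0 0 0; .0 0 0 .002 0 0 0; .0 0 0 .002 0 0 0; .0 0 0 .002 0 0 0; .0 0 0 .002 0 0 0; .0 0 0 0 0 0 0' 60
python3 -m crank '.0 0 0 -.006 0 0 0; .0 0 0 -.018 0 0 0; .0 0 .03 0 0 0 0; .0 0 .03 0 0 0 0; .0 0 .03 0 0 0 0; .0 0 .03 0 0 0 0; .0 0 .03 0 0 0 0; .0 0 .007 0 0 0 0' 60
python3 -m crank '.0 0 0 .008 0 0 0; .0 0 0 .006 0 0 0; .0 0 0 .002 0 0 0; .0 0 0 .002 0 0 0; .0 0 0 .002 0 0 0; .0 0 0 .002 0 0 0; .0 0 0 .002 0 0 0; .0 0 0 0 0 0 0' 60
python3 lid.py; python3 k.py
```

```text
clock: 39.43
position: [0.4875, 0.0368, 0.1152]
tool_rot: [-3.141, 0.0, 1.568]
force: [-0.1, 1.6, 1.2]
grip_width: 0.0001
finger_force: 0.0
clock: 40.1
position: [0.4871, 0.0395, 0.093]
tool_rot: [3.141, 0.001, 1.573]
force: [-15.6, -1.3, 53.3]
grip_width: -0.0002
finger_force: 26.2
clock: 40.77
position: [0.6472, 0.0394, 0.1148]
tool_rot: [3.14, -0.001, 1.572]
force: [0.4, 0.6, -0.2]
grip_width: 0.0001
finger_force: 0.0
clock: 41.43
position: [0.643, 0.0392, 0.0934]
tool_rot: [3.142, 0.0, 1.572]
force: [-11.9, 0.9, 29.8]
grip_width: 0.0003
finger_force: 14.8
lid plane z(y), n 3150 [-0.05031403  0.10149892] [0.0916 0.0936 0.1081]
pad 1 239 [0.0953 0.0967 0.0979] [0.488 0.039 0.097]
pad 2 231 [0.0955 0.0967 0.0982] [0.652 0.034 0.097]
pad 3 14 [0.0959 0.0966 0.0976] [0.504 0.172 0.097]
pad 4 351 [0.0958 0.0969 0.098 ] [0.647 0.158 0.097]
scene 271 [[0.6016, -0.0379, 0.0784], [0.6107, -0.0286, 0.1005], [0.613, -0.0157, 0.1171]] top [ 0.6042 -0.0262  0.1161] 0.1174
side 320 [[0.5905, -0.0347, 0.0777], [0.5929, -0.0203, 0.0999], [0.6033, -0.0132, 0.1169]] top [ 0.5973 -0.0236  0.1156] 0.1171
[0.643  0.0392 0.0935]
```

All four pads read about 0.097, which is flush. The knob is still at blue. Moving to the knob.

```bash
python3 -m crank '.0 0 0 -.015 0 0 0; .0 0 0 -.03 0 0 0; .0 0 0 -.03 0 0 0; .0 0 0 -.03 0 0 0; .05 0 0 -.025 0 0 0; .05 -.022 -.014 0 0 0 0; .05 -.022 -.014 0 0 0 0; .05 -.021 -.014 0 0 0 0' 60
python3 -m crank '.05 0 0 0 0 0 0; .05 0 0 0 0 0 0; .05 0 0 0 0 0 0; .05 0 0 0 0 0 0; .05 0 0 0 0 0 0; .05 0 0 0 0 0 0; .05 0 0 0 0 0 0; .05 0 0 0 0 0 0' 60
python3 k.py; python3 lid.py
```

```text
clock: 42.3
position: [0.6004, -0.0271, 0.2216]
tool_rot: [-3.141, 0.001, 1.572]
force: [1.2, -0.9, 0.5]
grip_width: 0.048
finger_force: 0.0
clock: 42.97
position: [0.602, -0.0262, 0.2215]
tool_rot: [-3.141, -0.0, 1.572]
force: [0.2, 0.4, 0.4]
grip_width: 0.0498
finger_force: 0.0
wrist 1029 [[0.5937, -0.0368, 0.0836], [0.6017, -0.0202, 0.1164], [0.6099, -0.0152, 0.1185]] top [ 0.6018 -0.0266  0.1172] 0.1187
scene 274 [[0.6022, -0.0378, 0.0781], [0.6105, -0.0284, 0.0998], [0.6127, -0.0159, 0.1168]] top [ 0.6035 -0.0265  0.116 ] 0.1173
side 321 [[0.5906, -0.0352, 0.0783], [0.593, -0.0206, 0.0991], [0.6032, -0.0133, 0.1171]] top [ 0.5978 -0.0249  0.1163] 0.1174
[ 0.602  -0.0264  0.2215]
lid plane z(y), n 5224 [0.00665054 0.09323098] [0.0915 0.0933 0.0977]
pad 1 237 [0.0956 0.0967 0.098 ] [0.488 0.039 0.097]
pad 2 363 [0.0956 0.0968 0.0981] [0.647 0.038 0.097]
pad 3 219 [0.0955 0.0967 0.0978] [0.489 0.158 0.097]
pad 4 348 [0.0958 0.0969 0.0981] [0.647 0.157 0.097]
```

```bash
python3 -m crank '.05 0 0 .02 0 0 0; .05 0 0 .03 0 0 0; .05 0 0 .03 0 0 0; .05 0 0 .025 0 0 0; .05 0 0 .0145 0 0 0; .05 0 0 0 0 0 0; .05 0 0 0 0 0 0; .04 0 0 0 0 0 0' 60
python3 -m crank '.03 0 0 0 0 0 0; .01 0 0 0 0 0 0; .01 0 0 0 0 0 0; .01 0 0 0 0 0 0; .01 0 0 0 0 0 0; .01 0 0 0 0 0 0; .01 0 0 0 0 0 0; .01 0 0 0 0 0 0' 60
python3 -m crank '.01 0 0 -.006 0 0 0; .01 0 0 -.006 0 0 0; .01 0 0 -.006 0 0 0; .01 0 0 0 0 0 0; .01 0 -.016 0 0 0 0; .01 0 -.016 0 0 0 0; .01 0 -.016 0 0 0 0; .01 0 -.016 0 0 0 0' 60
python3 -m crank '.01 0 -.001 0 0 0 0; .01 0 0 0 0 0 0; .01 0 0 0 0 0 0; .01 0 0 0 0 0 0; .01 0 0 0 0 0 0; .01 0 0 0 0 0 0; .01 0 0 0 0 0 0; .01 0 0 0 0 0 0' 60
python3 k.py
```

```text
clock: 43.83
position: [0.6026, -0.0264, 0.1033]
tool_rot: [3.14, -0.0, 1.571]
force: [-0.1, 0.1, 0.5]
grip_width: 0.0406
finger_force: 0.0
clock: 44.5
position: [0.6027, -0.0266, 0.1033]
tool_rot: [3.14, 0.0, 1.571]
force: [-0.0, -0.3, 7.4]
grip_width: 0.0161
finger_force: 60.5
clock: 45.17
position: [0.5374, -0.0263, 0.1203]
tool_rot: [3.141, -0.0, 1.571]
force: [1.5, 1.2, -2.1]
grip_width: 0.0164
finger_force: 59.4
clock: 45.83
position: [0.5371, -0.0264, 0.12]
tool_rot: [3.142, -0.0, 1.571]
force: [0.7, 1.8, -1.3]
grip_width: 0.0166
finger_force: 59.4
wrist 4572 [[0.5186, -0.0354, 0.099], [0.5371, -0.0185, 0.1332], [0.5562, -0.0147, 0.1434]] top [ 0.5375 -0.0274  0.1425] 0.1439
scene 246 [[0.5298, -0.0374, 0.0946], [0.5469, -0.03, 0.1153], [0.5606, -0.0161, 0.1434]] top [ 0.5457 -0.0287  0.1427] 0.1439
side 382 [[0.5144, -0.0323, 0.0954], [0.5283, -0.0195, 0.1185], [0.545, -0.0132, 0.1432]] top [ 0.5298 -0.024   0.1423] 0.1437
[ 0.537  -0.0264  0.1201]
```

Held at the green notch position (0.537). Lowering and releasing.

```bash
python3 -m crank '.01 0 0 .005 0 0 0; .01 0 0 .005 0 0 0; .01 0 0 .005 0 0 0; .01 0 0 .002 0 0 0; .01 0 0 0 0 0 0; .025 0 0 0 0 0 0; .03 0 0 0 0 0 0; .04 0 0 0 0 0 0' 60
python3 -m crank '.05 0 0 0 0 0 0; .05 0 0 0 0 0 0; .05 0 0 -.02 0 0 0; .05 0 0 -.03 0 0 0; .05 0 0 -.03 0 0 0; .05 0 0 -.03 0 0 0; .05 0 0 -.02 0 0 0; .05 0 0 0 0 0 0' 60
python3 -m crank '.05 0 0 0 0 0 0; .05 0 0 0 0 0 0; .05 0 0 0 0 0 0; .05 0 0 0 0 0 0; .05 0 0 0 0 0 0; .05 0 0 0 0 0 0; .05 0 0 0 0 0 0; .05 0 0 0 0 0 0' 60
python3 k.py; python3 lid.py; python3 -c "
from h import *
frame('wrist','w4.png')"
```

```text
clock: 46.65
position: [0.5368, -0.0268, 0.1028]
tool_rot: [-3.141, 0.0, 1.571]
force: [-0.2, 0.6, -0.4]
grip_width: 0.0395
finger_force: 0.0
clock: 47.32
position: [0.5385, -0.0265, 0.237]
tool_rot: [3.136, 0.0, 1.571]
force: [1.1, 0.4, 0.3]
grip_width: 0.0506
finger_force: 0.0
clock: 47.98
position: [0.5369, -0.0265, 0.2329]
tool_rot: [-3.141, -0.0, 1.571]
force: [0.9, 0.4, 0.5]
grip_width: 0.0494
finger_force: 0.0
wrist 956 [[0.5301, -0.0363, 0.0837], [0.538, -0.0203, 0.1164], [0.546, -0.0148, 0.1184]] top [ 0.538  -0.0264  0.117 ] 0.1185
scene 246 [[0.5389, -0.0373, 0.0783], [0.5468, -0.0276, 0.0999], [0.5495, -0.0157, 0.1169]] top [ 0.5421 -0.0266  0.1157] 0.1173
side 352 [[0.5268, -0.0344, 0.078], [0.5291, -0.0187, 0.099], [0.5412, -0.0132, 0.1173]] top [ 0.534  -0.0239  0.1159] 0.1174
[ 0.5369 -0.0265  0.2331]
lid plane z(y), n 5220 [0.00708775 0.09320283] [0.0915 0.0934 0.0977]
pad 1 230 [0.0954 0.0967 0.0979] [0.488 0.039 0.097]
pad 2 363 [0.0956 0.0969 0.0981] [0.647 0.038 0.097]
pad 3 219 [0.0954 0.0967 0.0979] [0.488 0.159 0.097]
pad 4 350 [0.0957 0.0969 0.0983] [0.647 0.157 0.097]
```

View pics/w4.png

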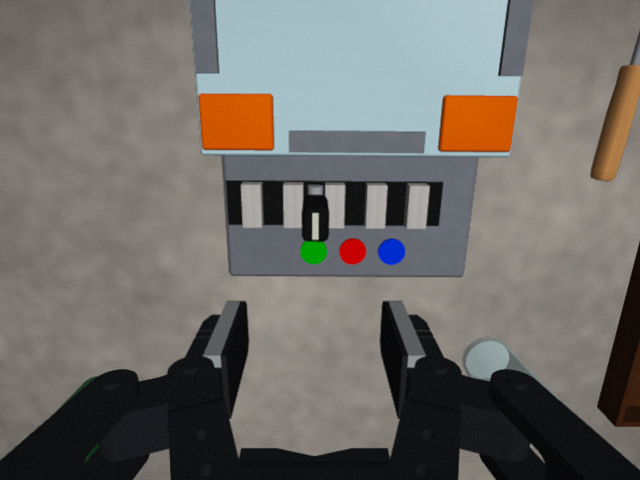

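The knob at (315,215) is down in the notch beside green (314,251), with the lid shut and the pads flush at (237,122) and (478,123). The gripper touches nothing, so I'm handing in.

```bash
python3 -c "
from workcell import bot
print(bot.job_done())"
```

```text
the job is handed in; nothing more can be done
None
```

I handed the job in at about 48 s on the robot's clock: three oranges in the tub, lid shut, all four pads pressed flush, vent slide down at green, and no tumbler knocked over; the hand-in gave no verdict.

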